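# Put up the splash guard and press the flask into the swirl mixer

### The arm

A 7-joint arm with a two-finger parallel gripper is mounted at the origin on the work surface. World frame = base frame: x ahead of the robot, y to its left, z up, the work surface at z = 0. Lengths are in mm, angles in rad, forces in N, time in s.
With the tool pointing down it reaches from about 425 to 825 mm from the base axis. Payload 3.6 kg.
Tool frame: the origin (TCP) lies midway between the tips of the shut fingers; the grasp point (between the pads) lies env.grasp_offset behind it (env.grasp_offset is the distance from the TCP to the grasp point, in mm); z points along the fingers, y is the line along which they close (so a half turn about z gives the same grasp; the last joint's range is limited). The gripper opens to 93 mm and grips with 3 to 60 N. Pads are 15 mm wide; open, the fingers measure 128 mm over their backs; the gripper's body (75 mm by 188 mm) begins 65 mm behind the grasp point.
Start: joints at [-1.371, 0.615, -0.013, 1.423, 0.008, 1.103, -0.04], TCP at [146.127, 633.331, 218.64] pointing down, gripper open.
Joint ranges: [-3.12, 3.12], [-0.3, 2.06], [-1.34, 1.32], [0.26, 2.42], [-1.36, 4.5], [0.01, 1.98], [-2.84, 2.84]. Speed limits (rad/s): [2.79, 2.79, 3.14, 3.14, 3.14, 3.14, 3.14].

### API

Orientations are given as a unit quaternion [w, x, y, z].
In Python, from plant import env, optics, hand_in gives the robot as it stands. The module is installed in compiled form; this text tells all that it offers.
- The arm moves only by the shell command python3 -m handwheel 'ROWS' [OPENING]. ROWS is JSON, a list that holds one entry, the list of rows, each a list of 4 numbers: the shift along the world's x, y, z each as a share of 40 mm, from -1 to 1, then the turn about the world's z as a share of 0.08 rad, from -1 to 1. In form: [[[dx, dy, dz, spin], ...]]. A call has 1 to 8 rows; each row shifts and turns the commanded pose from where the row before left it; what a row does not reach is not made up. A row lasts 1/12 s, in which the tool goes at most 41.7 mm and 7.16 degrees, less where a joint would pass 70% of its speed; a pose out of reach is approached as far as the arm can. A call with a number of a shift or a turn outside -1 to 1 is refused whole. A call with a gripper value outside its range is refused whole. OPENING is the gripper command: -1 is fully open, 1 is shut, values between are in proportion, set as the call begins (- or left out, the last holds). The fingers move at their own pace and stop on an object; the grip force is fixed at half the most. Time passes only in rows, so rows that do not move let the fingers close. It gives the time, the measured TCP pose, the force and the opening at its end, in the units of the state.
- env.read_state(): the state, without advancing time (a new reading comes with each control period).
- optics.snapshot(name): name is "scene" or "top" or "wrist"; returns a dict with "image" (400x640x3 uint8, blue, green, red), "K" (3x3 intrinsics, pixels), "dist" ([k1, k2, p1, p2, k3] as OpenCV has them; the pictures are not rectified), "R" (3x3) and "t" (3): a world point X has camera coordinates R X + t; the wrist camera has in their place "T_tool_cam" (4x4, takes a point from camera to tool coordinates, whose origin is the TCP and whose axes are the flange's). Camera axes: x right, y down, z forward; pixel columns grow to the right and rows downward; lengths in mm; the calibration is good to about 2 mm. A picture is of the moment at which its call begins: read the wrist's pose just before it. There is no depth.
- hand_in(): hands the job in, once; it reports no verdict.
The state is a dict: "clock": time; "joints": joint angles; "qd": joint speeds; "joint_torque": joint torques, N m; "ee_pos": TCP position; "ee_rot": TCP orientation; "ft_force": force on the tool from outside, world axes, zero at the start; "moment": the same for the moment, N m; "grip_width": finger opening in mm.
Only numpy, scipy, OpenCV 4.12 (cv2) and the standard library are available. Lean on these libraries where they do the work, as an engineer would, in place of code of your own. Each camera call takes 0.05 s, during which the arm holds its last target. There are 200 camera calls.

### The job

Get the mixer ready and run it by hand: first take the orange splash guard from its sloping rest and stand it upright on its long thin edge on the yellow strip, lengthways along the strip, and let go of it. Then take the amber flask with the blue stopper from its cork ring, seat it upright in the mixer's spring-mounted cup, press it down until the cup is as far down as it goes, and finish while still holding it pressed down there. Leave the spare flask, the bottles, the loose cap and the tip box where they are.

Things in the scene. Friction and masses are not known exactly. Their poses are not given: they have to be found in the camera images.
- guard: Splash guard: orange rigid panel, 120 mm wide (its y), 110 mm tall (its z), 12 mm thick (its x), 0.19 kg. Origin: middle of its long lower edge face. It starts leaning in the rest 34 degrees off vertical, top edge away from the robot: z points up the slope, x (face normal) up and towards the robot. Its top edge can be pinched through the thickness, tool tilted along the slope.
- guard_mid (a point): Middle of the splash guard (55 mm up from its lower edge, inside its thickness).
- rest: White fixed rest that holds the splash guard: base plate 110 x 126 mm, 4 mm thick, and two sloping brackets 16 mm wide, centred 46 mm left and right of its middle, which carry the guard's lower 66 mm from below and hold its lower edge with a 14 mm deep channel (lip 8 mm high). Between the brackets, and above them, the back of the guard is free. Origin: centre of the underside, on the bench. x points roughly towards the robot.
- strip: Yellow strip fixed to the bench, 160 mm long (its x) by 60 mm wide (its y), 2 mm thick; origin at the centre of its underside, at bench height.
- mixer: Swirl mixer, fixed to the bench: white box with a blue top, 150 mm (its x) by 120 mm (its y), 62 mm high, with a black round spring-mounted cup above its centre. Origin: centre of the underside.
- cradle (a joint): How far the mixer's cup has been pressed down, in m: 0 is up, 0.012 is fully down against its stop. The spring pushes back with about 4 N at the top and 10 N at the bottom; the cup comes back up when let go.
- cradle_seat (a point): Point on the cup's vertical axis where the centre of the flask's ball lies when the flask is seated; it moves down with the cup. It is 18.5 mm above the cup's rim. With the cup up, the rim is 108 mm above the bench; the rim is 68 mm in outer and 52 mm in inner diameter, so the ball rests on its inner edge.
- flask: The flask to use: round-bottomed, amber glass with a blue stopper; its ball is 64 mm in diameter, its straight round neck 24 mm in diameter from 62 to 104 mm above the lowest point of the ball, then a lip 30 mm wide to 108 mm, and a stopper 28 mm wide up to 122 mm; about 0.1 to 0.2 kg. Origin: lowest point of the ball; z runs up the neck. It starts upright in one of two fixed cork rings (84 mm wide, 26 mm high), its lowest point 14 mm above the bench.
- flask_ball (a point): Centre of the amber flask's ball, 32 mm above its lowest point.
- spare: Spare flask, leave alone: clear glass with a white stopper, same shape as the amber one, in the other cork ring. Origin: lowest point of the ball.
- amber_1: Bystander: upright amber bottle with a blue cap, 64 mm in diameter, 130 mm high. Origin: centre of the underside.
- amber_2: Bystander: upright amber bottle with a black cap, 64 mm in diameter, 130 mm high. Origin: centre of the underside.
- clear_1: Bystander: upright clear bottle with a blue cap, 72 mm in diameter, 150 mm high. Origin: centre of the underside.
- cap: Bystander: loose teal screw cap lying on the bench, 38 mm in diameter, 12 mm high. Origin: centre of the underside.
- tip_box: Bystander: green tip box, 85 x 120 mm, 55 mm high. Origin: centre of the underside.
Not all that is in view belongs to the job. What is shaped like the flask but pink or red is not meant. Several things have the shape of the guard; the one meant has the colours described above.

How it is judged (in metres and radians):
On the way, in this order (a step that is already met when the one before it is completed fails the run):
1. the splash guard stands upright on the yellow strip, along it, and has been let go (x of guard_mid in the frame of strip between -0.025 and 0.025 m and y of guard_mid in the frame of strip between -0.027 and 0.027 m and z of guard_mid in the frame of strip between 0.05 and 0.064 m and angle between the z axis of guard and the z axis of strip, either way round below 0.1 rad and angle between the y axis of guard and the x axis of strip, either way round below 0.25 rad and contact force between each of the fingers, the arm and guard below 0.2 N and linear speed of guard below 0.02 m/s), for 0.3 s.
2. the amber flask sits in the mixer's cup and is pressed down with it (distance between flask_ball and cradle_seat below 0.006 m and angle between flask's own z axis and vertical below 0.25 rad and value of joint cradle above 0.009 m and contact force between flask and mixer above 4 N and contact force between any of the fingers, the arm and flask above 1 N), for 0.3 s.
At the end, for the whole second after the job is handed in: Robot holds the flask in the cup: ball within 6 mm of the seat, upright within 14 deg, cup down over 9 of 12 mm with over 4 N. Guard stands free on the strip: upright within 6 deg, along it within 14 deg, middle within 25 mm lengthways, 27 mm sideways. Bystanders unmoved (30 mm) (all of step 1 and all of step 2); the arm keeps its last pose, push and grip.
It fails at once if a bystander (bottle, cap, tip box or the spare flask) is shifted by more than 30 mm (distance of any of amber_1, amber_2, clear_1, cap, tip_box, spare from where it was at the start of the episode above 0.03 m).
It fails at once if a bottle or the spare flask is tipped over (angle between any of amber_1, amber_2, clear_1, spare's own z axis and vertical above 0.5 rad).
It also fails if it takes over 58 s, if anything falls off the work surface, if the arm or the gripper's body presses on something with over 40 N, if the wrist force passes 120 N, or if a joint passes its speed limit or range.

## Working session

There is one attempt and no reset: what is moved stays moved. The work goes in short steps, Python scripts to look and compute and a shell command to move; the robot and the scene stay as the last step left them, time stands still between calls to the robot, and variables do not carry over. Pictures are saved under pics/ and viewed, on a budget of 10 in all, crops included, one or two more only if the job needs it, and the job is handed in when it is done.

```bash
mkdir -p pics; cat > h.py <<'E'
import numpy as np, cv2
from plant import env, optics, hand_in
from scipy.spatial.transform import Rotation as Ro
def snap(n):
    st=env.read_state(); s=optics.snapshot(n)
    if 'R' not in s:
        q=st['ee_rot']; T=np.eye(4); T[:3,:3]=Ro.from_quat([q[1],q[2],q[3],q[0]]).as_matrix(); T[:3,3]=st['ee_pos']
        C=np.linalg.inv(T@np.array(s['T_tool_cam'])); s['R']=C[:3,:3]; s['t']=C[:3,3]
    s['R']=np.array(s['R']); s['t']=np.array(s['t']).ravel(); s['K']=np.array(s['K']); s['dist']=np.array(s['dist'],float)
    return s
def ray(s,px):
    u=cv2.undistortPoints(np.array(px,float).reshape(-1,1,2),s['K'],s['dist']).reshape(-1,2)
    d=np.c_[u,np.ones(len(u))]@s['R']; return -s['R'].T@s['t'], d
def onz(s,px,z):
    o,d=ray(s,px); return o+d*((z-o[2])/d[:,2])[:,None]
def proj(s,X):
    return cv2.projectPoints(np.array(X,float).reshape(-1,3),cv2.Rodrigues(s['R'])[0],s['t'],s['K'],s['dist'])[0].reshape(-1,2)
def tri(s1,p1,s2,p2):
    o1,d1=ray(s1,p1);o2,d2=ray(s2,p2);d1=d1[0];d2=d2[0]
    k=np.linalg.lstsq(np.c_[d1,-d2],o2-o1,rcond=None)[0]
    a,b=o1+k[0]*d1,o2+k[1]*d2; return (a+b)/2, np.linalg.norm(a-b)
E
python3 - <<'E'
from h import *
import pickle
st=env.read_state(); print(st, env.grasp_offset)
for n in('scene','top','wrist'):
    s=snap(n); cv2.imwrite(f'pics/{n}0.png',s['image']); pickle.dump(s,open(n+'0.pkl','wb'))
    if n!='wrist': print(n,-s['R'].T@s['t'],s['R'][2])
E
```

```text
{'clock': 0.0, 'joints': array([-1.37050202,  0.61588822, -0.01263103,  1.42491337,  0.00813474,
        1.10338384, -0.04040722]), 'qd': array([-0.00082113, -0.00062789, -0.00018746, -0.00060088,  0.00108348,
        0.00076375,  0.0005422 ]), 'joint_torque': array([-2.66687657e-04, -4.58941627e+01,  2.08893595e-01, -1.65746874e+01,
       -6.11668476e-02,  2.05250195e-02,  2.28127997e-04]), 'ee_pos': array([145.96970888, 632.57948079, 217.49646875]), 'ee_rot': array([-1.14456111e-04,  1.13110934e-01,  9.93581552e-01, -1.26584590e-03]), 'ft_force': array([ 0.15582252, -0.29915552, -0.58435924]), 'moment': array([-0.02984433,  0.02195005, -0.01254372]), 'grip_width': 92.79371894144633} 18.8
scene [1268.89422716 -402.19944392  974.21549345] [-0.58959343  0.42301344 -0.68806919]
top [ 427.22124596  108.73019777 1217.89756939] [ 9.72869159e-02 -1.40603580e-04 -9.95256367e-01]
```

View pics/scene0.png

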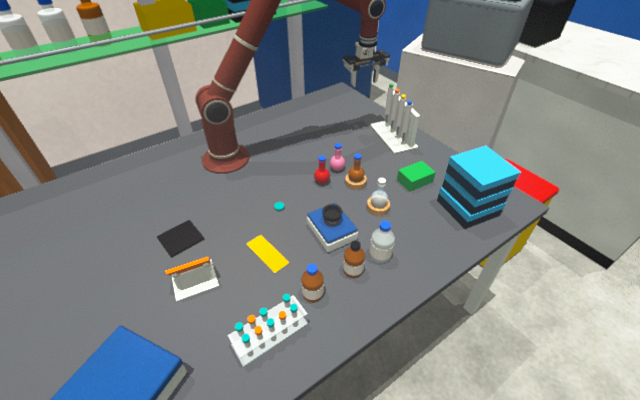

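View pics/top0.png

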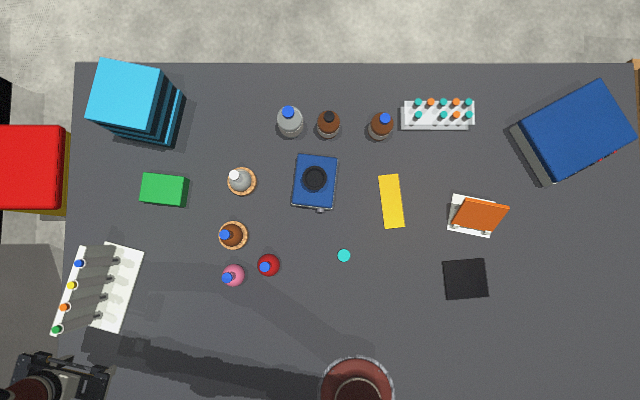

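```bash
python3 - <<'E'
import pickle,cv2,numpy as np
S=pickle.load(open('scene0.pkl','rb'));T=pickle.load(open('top0.pkl','rb'))
c=lambda s,x,y,w,h:cv2.resize(s['image'][y:y+h,x:x+w],(400,300),interpolation=cv2.INTER_CUBIC)
m=np.vstack([np.hstack([c(S,150,240,80,60),c(T,435,180,80,60)]),np.hstack([c(S,310,140,100,75),c(T,210,205,80,60)])])
cv2.imwrite('pics/m1.png',m)
E
```

```text
(no output)
```

View pics/m1.png

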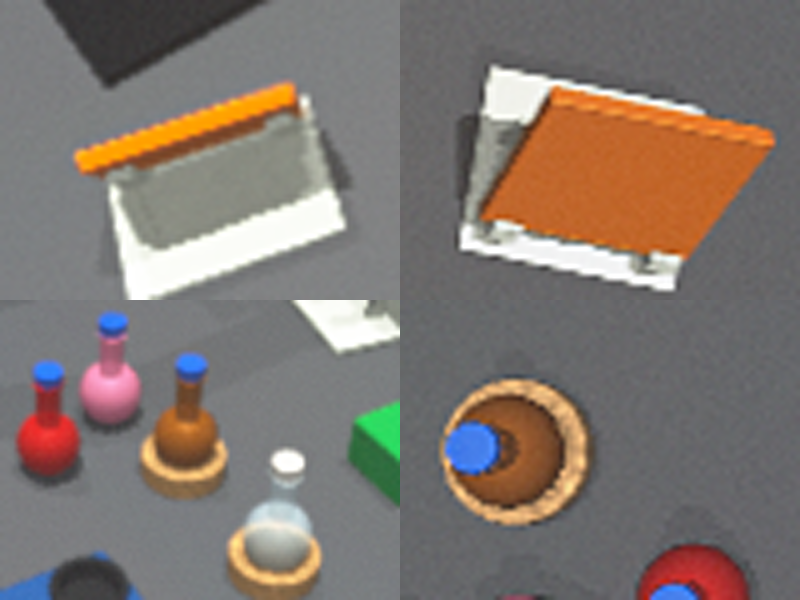

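```bash
python3 - <<'E'
import pickle
from h import *
S=pickle.load(open('scene0.pkl','rb'));T=pickle.load(open('top0.pkl','rb'))
def mask(s,lo,hi,roi):
    h=cv2.cvtColor(s['image'],cv2.COLOR_BGR2HSV); m=cv2.inRange(h,lo,hi); z=np.zeros_like(m); x,y,w,g=roi; z[y:y+g,x:x+w]=m[y:y+g,x:x+w]; return z
def big(m):
    c=max(cv2.findContours(m,cv2.RETR_EXTERNAL,cv2.CHAIN_APPROX_NONE)[0],key=cv2.contourArea); return c
def rect(n,c): r=cv2.boxPoints(cv2.minAreaRect(c)); print(n,cv2.contourArea(c),r.round(1).tolist()); return r
# guard
for n,s,roi in(('S',S,(150,240,80,60)),('T',T,(435,180,80,60))):
    for nm,lo in(('all',(5,150,60)),('bright',(5,150,225))):
        c=big(mask(s,lo,(18,255,255),roi)); rect(n+nm,c)
        print(cv2.approxPolyDP(c,2,True).reshape(-1,2).tolist())
# strip
for n,s,roi in(('S',S,(230,220,80,60)),('T',T,(360,160,60,80))):
    c=big(mask(s,(20,120,100),(35,255,255),roi)); r=rect(n+'strip',c); w=onz(s,r,2); print(w.round(0).tolist(),w.mean(0))
# cork ring + flask stopper
for n,s,roi in(('S',S,(345,150,25,15)),('T',T,(215,225,20,20))):
    m=mask(s,(100,150,80),(125,255,255),roi); p=cv2.moments(m,True); p=(p['m10']/p['m00'],p['m01']/p['m00']); print(n,'stopper',p,p and onz(s,p,122+14-7))
    if n=='S': a=p
    else: print(tri(S,a,T,p))
m=mask(T,(8,60,120),(22,220,255),(205,205,55,55)); c=big(m); e=cv2.minEnclosingCircle(c); print('cork',e,onz(T,e[0],20))
# mixer cup black, box
m=cv2.inRange(T['image'],(0,0,0),(45,45,45)); z=np.zeros_like(m); z[155:205,292:335]=m[155:205,292:335]; c=big(z); e=cv2.fitEllipse(c); print('cupT',e,onz(T,e[0],108))
m=cv2.inRange(S['image'],(0,0,0),(48,48,48)); z=np.zeros_like(m); z[195:235,315:352]=m[195:235,315:352]; c=big(z); print('cupS',cv2.boundingRect(c),cv2.fitEllipse(c))
c=big(mask(T,(100,120,60),(125,255,255),(280,140,70,80))); r=rect('mixtop',c); w=onz(T,r,62); print(w.round(0).tolist(),w.mean(0))
# others, approx
for nm,p,z in(('cap',(344,255),12),('am2',(381,125),120),('am1k',(328,118),120),('clear',(289,113),140),('spare',(236,175),130),('red',(266,267),115),('pink',(227,278),115)): print(nm,onz(T,p,z).round(0))
E
```

```text
Sall 89.0 [[164.39999389648438, 270.20001220703125], [207.60000610351562, 255.8000030517578], [209.6999969482422, 262.1000061035156], [166.5, 276.5]]
[[208, 257], [198, 259], [207, 257], [207, 260], [185, 268], [165, 272], [170, 274], [201, 265], [208, 261]]
Sbright 2.5 [[184.89999389648438, 263.70001220703125], [207.6999969482422, 256.1000061035156], [208.8000030517578, 259.3999938964844], [186.0, 267.0]]
[[208, 257], [199, 259], [207, 257], [207, 260], [186, 267], [207, 260]]
Tall 1213.0 [[450.8999938964844, 223.60000610351562], [456.6000061035156, 195.10000610351562], [509.5, 205.6999969482422], [503.79998779296875, 234.1999969482422]]
[[451, 223], [492, 231], [509, 207], [466, 197]]
Tbright 84.5 [[465.6000061035156, 199.89999389648438], [466.20001220703125, 197.1999969482422], [509.3999938964844, 205.89999389648438], [508.8999938964844, 208.60000610351562]]
[[466, 198], [509, 208], [505, 205]]
Sstrip 699.5 [[245.5, 243.5], [258.0, 231.0], [289.0, 262.0], [276.5, 274.5]]
[[475.0, -148.0, 2.0], [450.0, -87.0, 2.0], [626.0, -69.0, 2.0], [644.0, -126.0, 2.0]] [ 548.85446461 -107.4990
[... 721 characters left out ...]
7393798828), (7.041032314300537, 9.711095809936523), 74.40653228759766) [[635.73790877 126.71107099 108.        ]]
cupS (335, 218, 3, 3) ((335.50054931640625, 219.0023193359375), (0.7029904723167419, 30.947755813598633), 45.12733840942383)
mixtop 1939.5 [[291.1000061035156, 202.89999389648438], [297.3999938964844, 152.6999969482422], [337.29998779296875, 157.6999969482422], [331.0, 207.89999389648438]]
[[539.0, 183.0, 62.0], [682.0, 167.0, 62.0], [668.0, 53.0, 62.0], [525.0, 71.0, 62.0]] [603.67101296 118.58954316  62.        ]
cap [[393.  32.  12.]]
am2 [[747. -63. 120.]]
am1k [[766.  81. 120.]]
clear [[773. 186. 140.]]
spare [[606. 326. 130.]]
red [[363. 245. 115.]]
pink [[335. 347. 115.]]
```

```bash
python3 - <<'E'
import pickle
from h import *
S=pickle.load(open('scene0.pkl','rb'));T=pickle.load(open('top0.pkl','rb'))
# scene-left end = world -y end? top-left = +y end
for a in((165.5,273.5),(208.7,259)):
  for b in((465.9,198.6),(509.2,207.2)): print(a,b,tri(S,a,T,b))
print('lower',onz(T,[(451,223.5),(492.5,231.5)],20), 'topback',onz(T,[(465.6,197),(509.6,206)],95))
m=cv2.cvtColor(S['image'],cv2.COLOR_BGR2GRAY)
# cup: dark in S/T
for s,roi,n in((S,(318,198,30,30),'S'),(T,(292,155,45,45),'T')):
    x,y,w,h=roi; hsv=cv2.cvtColor(s['image'],cv2.COLOR_BGR2HSV)[y:y+h,x:x+w]
    k=((hsv[...,1]<110)&(hsv[...,2]<75)).astype('uint8')
    c=max(cv2.findContours(k,0,1)[0],key=cv2.contourArea)+np.array([x,y]); print(n,cv2.contourArea(c),cv2.boundingRect(c),cv2.minEnclosingCircle(c))
    if n=='T': print(onz(T,cv2.minEnclosingCircle(c)[0],108))
# cork predicted radii check
print(onz(T,[(232.5-14.8,235),(232.5+14.8,235)],26))
E
```

```text
(165.5, 273.5) (465.9, 198.6) (array([ 534.18994443, -356.78020183,   78.40670476]), np.float64(109.58966484966602))
(165.5, 273.5) (509.2, 207.2) (array([ 525.09336922, -406.73130703,  105.56160806]), np.float64(1.8385004473575857))
(208.7, 259) (465.9, 198.6) (array([ 548.49990379, -289.87227688,  106.32551572]), np.float64(4.089018917090274))
(208.7, 259) (509.2, 207.2) (array([ 546.75045565, -334.74005065,  153.40316155]), np.float64(107.49089549314712))
lower [[ 484.35062814 -277.57439025   20.        ]
 [ 461.6678856  -396.39794759   20.        ]] topback [[ 553.25840484 -295.21574011   95.        ]
 [ 528.95317059 -413.77958306   95.        ]]
S 280.5 (323, 205, 18, 21) ((332.0, 214.69444274902344), 10.563875198364258)
T 427.5 (302, 166, 25, 24) ((314.1546325683594, 177.6134033203125), 12.2335786819458)
[[603.54780871 118.40914575 108.        ]]
[[448.98657355 395.68875996  26.        ]
 [449.20492988 310.69922836  26.        ]]
```

```bash
python3 -m handwheel '[[[0.7,-0.7,0,-0.64],[0.7,-0.7,0,-0.64],[0.7,-0.7,0,-0.64],[0.7,-0.7,0,-0.64],[0.7,-0.7,0,-0.64],[0.7,-0.7,0,-0.64],[0.7,-0.7,0,-0.64]]]' -1
python3 -m handwheel '[[[0.7,-0.7,0,-0.64],[0.7,-0.7,0,-0.64],[0.7,-0.7,0,-0.64],[0.7,-0.7,0,-0.64],[0.7,-0.7,0,-0.64],[0.7,-0.7,0,-0.64],[0.7,-0.7,0,-0.64]]]'
python3 -m handwheel '[[[0.2,-0.95,0,-0.64],[0.2,-0.95,0,-0.64],[0.2,-0.95,0,-0.64],[0.2,-0.95,0,-0.64],[0.2,-0.95,0,-0.64],[0.2,-0.95,0,-0.64],[0.2,-0.95,0,-0.64],[0.2,-0.95,0,-0.64]]]'
python3 -m handwheel '[[[-0.2,-0.9,0,-0.64],[-0.2,-0.9,0,-0.64],[-0.2,-0.9,0,-0.64],[-0.2,-0.9,0,-0.64],[-0.2,-0.9,0,-0.64],[-0.2,-0.9,0,-0.64],[-0.2,-0.9,0,-0.64]]]'
```

```text
clock: 0.73
ee_pos: [343.1, 435.6, 218.5]
ee_rot: [-0.0, 0.29, 0.957, -0.0]
ft_force: [0.9, -0.8, -0.0]
grip_width: 93.0
clock: 1.32
ee_pos: [539.0, 239.8, 218.5]
ee_rot: [-0.0, 0.456, 0.89, -0.0]
ft_force: [1.1, 2.1, 0.8]
grip_width: 92.6
clock: 1.98
ee_pos: [602.0, -64.3, 218.4]
ee_rot: [-0.0, 0.627, 0.779, -0.0]
ft_force: [-0.0, -0.0, 0.1]
grip_width: 92.8
clock: 2.57
ee_pos: [545.4, -316.0, 218.4]
ee_rot: [-0.0, 0.756, 0.655, 0.0]
ft_force: [0.6, -0.7, -0.6]
grip_width: 92.9
```

```bash
python3 -m handwheel '[[[-0.46,-0.75,0,-0.68],[0,0,0,0]]]'
python3 - <<'E'
from h import *
import pickle
s=snap('wrist'); pickle.dump(s,open('w1.pkl','wb')); cv2.imwrite('pics/w1.png',s['image'])
print(proj(s,[[537,-348,106],[525,-407,106],[549,-290,106],[527,-346,80],[477,-336,15]]))
E
```

```text
clock: 2.73
ee_pos: [520.9, -354.3, 218.8]
ee_rot: [0.001, 0.777, 0.629, -0.004]
ft_force: [-2.0, -2.5, 1.2]
grip_width: 93.0
[[339.17784944 190.59303386]
 [338.80019326 255.51766282]
 [339.75453604 118.71487375]
 [326.92874482 183.65213406]
 [280.38821795 170.63922856]]
```

View pics/w1.png

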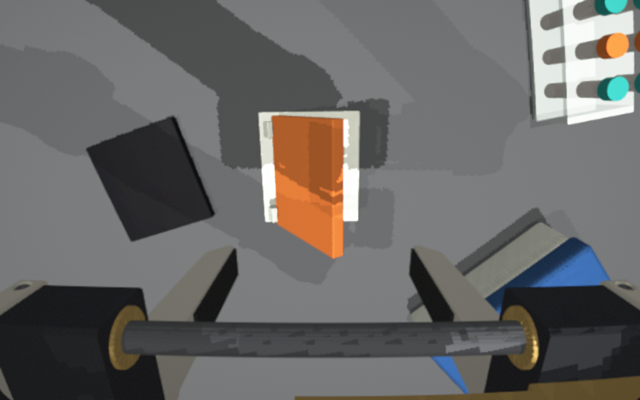

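```bash
python3 -m handwheel '[[[0.13,0.2,0,0],[0,0,-0.9,0],[0,0,-0.9,0],[0,0,-0.9,0],[0,0,-0.8,0],[0,0,0,0]]]'; python3 -m handwheel '[[[0,0,0,0],[0,0,0,0],[0,0,0,0],[0,0,0,0],[0,0,0,0],[0,0,0,0]]]' 1
```

```text
clock: 3.28
ee_pos: [531.0, -329.6, 71.6]
ee_rot: [-0.007, 0.771, 0.637, -0.001]
ft_force: [-0.7, 0.7, -0.1]
grip_width: 93.2
clock: 3.78
ee_pos: [533.5, -337.0, 79.9]
ee_rot: [0.001, 0.773, 0.635, 0.0]
ft_force: [-0.0, 0.6, -0.3]
grip_width: 57.8
```

```bash
python3 -m handwheel '[[[-0.17,-0.22,0,0],[0,0,0,0],[0,0,0,0],[0,0,0,0]]]'; python3 -m handwheel '[[[0,0,0,0],[0,0,0,0],[0,0,0,0],[0,0,0,0],[0,0,0,0],[0,0,0,0]]]'
```

```text
clock: 4.12
ee_pos: [523.6, -346.5, 78.8]
ee_rot: [-0.001, 0.773, 0.634, -0.002]
ft_force: [-3.9, 1.1, 12.7]
grip_width: 31.1
clock: 4.62
ee_pos: [523.5, -346.3, 79.4]
ee_rot: [-0.002, 0.773, 0.634, -0.002]
ft_force: [-3.5, -0.3, 6.4]
grip_width: 30.1
```

```bash
python3 -m handwheel '[[[0.08,-0.02,0.12,0],[0.08,-0.02,0.12,0],[0.08,-0.02,0.12,0],[0,0,0,0],[0,0,0,0]]]'; python3 -m handwheel '[[[-0.15,0.03,0.1,0],[-0.15,0.03,0.1,0],[-0.15,0.03,0.1,0],[-0.15,0.03,0.1,0],[0,0,0,0],[0,0,0,0]]]'
```

```text
clock: 5.03
ee_pos: [528.5, -345.9, 91.0]
ee_rot: [-0.008, 0.773, 0.634, -0.004]
ft_force: [-7.4, 2.0, 2.5]
grip_width: 28.4
clock: 5.53
ee_pos: [505.9, -341.0, 107.6]
ee_rot: [-0.006, 0.773, 0.634, -0.002]
ft_force: [-5.4, 2.2, 2.6]
grip_width: 17.5
```

Turning upright as hoped; continue toward the robot and up.

```bash
python3 -m handwheel '[[[-0.15,0.03,0.1,0],[-0.15,0.03,0.1,0],[-0.15,0.03,0.1,0],[-0.15,0.03,0.1,0],[0,0,0.2,0],[0,0,0,0]]]'; python3 -m handwheel '[[[0,0,0.4,0],[0,0,0.4,0],[0,0,0.4,0],[0,0,0.4,0],[0,0,0,0],[0,0,0,0]]]'
python3 - <<'E'
from h import *
import pickle
a=snap('wrist')['image'];S=snap('scene');pickle.dump(S,open('s2.pkl','wb')); 
p=proj(S,[env.read_state()['ee_pos']])[0].astype(int);x=max(p[0]-70,0);y=max(p[1]-60,0);print(x,y)
b=cv2.resize(S['image'][y:y+120,x:x+128],(427,400))
cv2.imwrite('pics/m2.png',np.hstack([a[:,130:500],b]))
E
```

```text
clock: 6.03
ee_pos: [490.7, -339.6, 135.9]
ee_rot: [0.004, 0.773, 0.635, 0.002]
ft_force: [0.8, -0.8, -1.8]
grip_width: 11.7
clock: 6.53
ee_pos: [489.5, -338.8, 198.2]
ee_rot: [0.002, 0.772, 0.635, 0.001]
ft_force: [0.9, -0.3, -2.1]
grip_width: 11.7
106 173
```

View pics/m2.png

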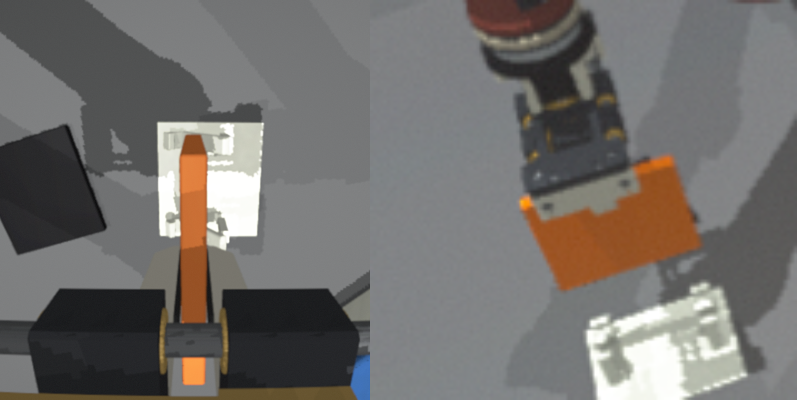

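```bash
python3 - <<'E'
from h import *
import pickle
S=pickle.load(open('s2.pkl','rb'))
th=np.deg2rad(-11.2); n=np.array([np.cos(th),np.sin(th),0]); w=np.array([-n[1],n[0],0]); P=np.array([489.5,-338.8,198.2])
h=cv2.cvtColor(S['image'],cv2.COLOR_BGR2HSV); m=cv2.inRange(h,(5,150,60),(18,255,255)); m[:,:140]=0;m[:,220:]=0;m[:200]=0;m[280:]=0
c=np.vstack([k for k in cv2.findContours(m,0,1)[0] if len(k)>8]); hull=cv2.convexHull(c); ap=cv2.approxPolyDP(hull,2.5,True).reshape(-1,2); print(ap.tolist())
for px in list(ap)+[(152,233),(196.5,220.4),(163,260),(205.5,246.5)]:
    o,d=ray(S,px); X=o+d[0]*(n@(P+6*n-o)/(n@d[0])); print(px,'w %.1f z %.1f'%(w@(X-P),X[2]-P[2]))
E
```

```text
[[196, 220], [204, 246], [163, 259], [152, 232]]
[196 220] w 61.6 z 31.6
[204 246] w 59.1 z -80.2
[163 259] w -56.4 z -79.0
[152 232] w -51.8 z 35.8
(152, 233) w -52.8 z 32.3
(196.5, 220.4) w 62.5 z 29.5
(163, 260) w -57.5 z -83.0
(205.5, 246.5) w 62.6 z -84.3
```

```bash
python3 -m handwheel '[[[0.085,0.32,0,-0.88],[0.085,0.32,0,-0.88],[0.085,0.32,0,-0.88],[0.085,0.32,0,-0.88],[0.085,0.32,0,-0.88],[0.085,0.32,0,-0.88]]]'; python3 -m handwheel '[[[0.085,0.32,0,-0.88],[0.085,0.32,0,-0.88],[0.085,0.32,0,-0.88],[0.085,0.32,0,-0.88],[0.085,0.32,0,-0.88],[0.085,0.32,0,-0.88]]]'; python3 -m handwheel '[[[0.085,0.32,0,-0.88],[0.085,0.32,0,-0.88],[0.085,0.32,0,-0.88],[0.085,0.32,0,-0.88],[0.085,0.32,0,-0.88],[0.085,0.32,0,-0.88],[0,0,0,0],[0,0,0,0]]]'; python3 -m handwheel '[[[0,0,-0.3,0],[0,0,-0.5,0],[0,0,-0.5,0],[0,0,-0.5,0],[0,0,-0.4,0],[0,0,0,0],[0,0,0,0]]]'
```

```text
clock: 7.13
ee_pos: [508.1, -260.3, 195.7]
ee_rot: [-0.001, 0.889, 0.457, -0.0]
ft_force: [0.3, 0.3, -1.7]
grip_width: 11.6
clock: 7.63
ee_pos: [528.4, -183.5, 195.7]
ee_rot: [-0.001, 0.965, 0.261, -0.001]
ft_force: [0.3, 0.3, -1.8]
grip_width: 11.6
clock: 8.3
ee_pos: [548.7, -106.9, 195.8]
ee_rot: [0.0, 0.998, 0.056, -0.001]
ft_force: [0.7, -0.9, -1.7]
grip_width: 11.9
clock: 8.88
ee_pos: [547.8, -109.0, 108.1]
ee_rot: [0.0, 0.999, 0.053, -0.001]
ft_force: [-0.2, 0.1, -1.5]
grip_width: 11.8
```

```bash
python3 -m handwheel '[[[0.05,0,-0.2,0],[0,0,-0.15,0],[0,0,-0.1,0],[0,0,0,0],[0,0,0,0]]]'; python3 -m handwheel '[[[0,0,-0.05,0],[0,0,0,0],[0,0,0,0]]]';python3 -m handwheel '[[[0,0,-0.05,0],[0,0,0,0],[0,0,0,0]]]'
```

```text
clock: 9.3
ee_pos: [550.9, -107.9, 91.0]
ee_rot: [-0.0, 0.999, 0.054, -0.0]
ft_force: [0.5, 0.5, -1.9]
grip_width: 11.9
clock: 9.55
ee_pos: [551.0, -107.9, 89.2]
ee_rot: [-0.0, 0.999, 0.054, 0.0]
ft_force: [0.1, 0.9, -1.5]
grip_width: 11.9
clock: 9.8
ee_pos: [550.9, -107.8, 87.0]
ee_rot: [-0.0, 0.999, 0.054, -0.0]
ft_force: [-0.6, 0.5, -1.4]
grip_width: 11.5
```

```bash
for i in 1 2 3; do :; done; python3 -m handwheel '[[[0,0,-0.04,0],[0,0,0,0],[0,0,0,0]]]'; python3 -m handwheel '[[[0,0,-0.04,0],[0,0,0,0],[0,0,0,0]]]';python3 -m handwheel '[[[0,0,-0.04,0],[0,0,0,0],[0,0,0,0]]]'; python3 -m handwheel '[[[0,0,-0.03,0],[0,0,0,0],[0,0,0,0]]]'
```

```text
clock: 10.05
ee_pos: [550.7, -108.1, 86.3]
ee_rot: [-0.0, 0.999, 0.054, 0.0]
ft_force: [-3.2, 1.2, 5.3]
grip_width: 11.8
clock: 10.3
ee_pos: [550.6, -108.2, 86.1]
ee_rot: [-0.001, 0.999, 0.054, 0.0]
ft_force: [-5.9, 0.9, 14.4]
grip_width: 11.7
clock: 10.55
ee_pos: [550.6, -108.4, 86.1]
ee_rot: [-0.001, 0.999, 0.054, 0.001]
ft_force: [-7.6, 3.5, 23.8]
grip_width: 11.9
clock: 10.8
ee_pos: [550.6, -108.6, 86.0]
ee_rot: [-0.002, 0.999, 0.054, 0.001]
ft_force: [-9.1, 3.5, 31.2]
grip_width: 11.8
```

```bash
python3 -m handwheel '[[[0,0,0.06,0],[0,0,0.02,0],[0,0,0,0]]]'; python3 -m handwheel '[[[0,0,0,0],[0,0,0,0],[0,0,0,0],[0,0,0,0],[0,0,0,0],[0,0,0,0]]]' 0.2
python3 - <<'E'
from h import *
S=snap('scene');b=S['image'][190:290,220:340]
print(proj(S,[[552,-108,57]]))
w=snap('wrist')['image'][:,120:520]
cv2.imwrite('pics/m3.png',np.hstack([cv2.resize(b,(400,333)).copy() if 0 else cv2.resize(b,(400,400)),w]))
E
```

```text
clock: 11.05
ee_pos: [550.6, -108.2, 86.1]
ee_rot: [-0.001, 0.999, 0.054, 0.0]
ft_force: [-4.3, 1.5, 12.3]
grip_width: 11.7
clock: 11.55
ee_pos: [550.9, -107.8, 84.0]
ee_rot: [0.0, 0.999, 0.054, -0.0]
ft_force: [0.1, 0.2, -0.1]
grip_width: 36.9
[[265.36500118 242.0878853 ]]
```

View pics/m3.png

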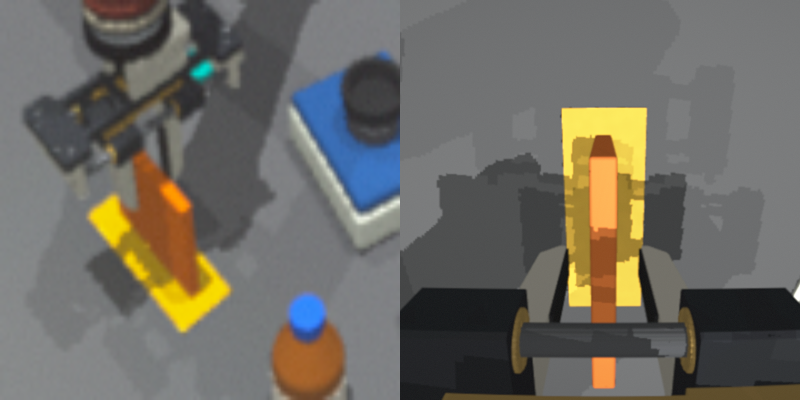

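```bash
python3 -m handwheel '[[[0,0,0.1,0],[0,0,0.5,0],[0,0,0.9,0],[0,0,0.9,0],[0,0,0.9,0],[0,0,0.4,0],[0,0,0,0]]]'; python3 -m handwheel '[[[-0.16,0.72,0,0.67],[-0.16,0.72,0,0.67],[-0.16,0.72,0,0.67],[-0.16,0.72,0,0.67],[-0.16,0.72,0,0.67],[-0.16,0.72,0,0.67],[-0.16,0.72,0,0.67],[-0.16,0.72,0,0.67]]]' -1; python3 -m handwheel '[[[-0.16,0.72,0,0.67],[-0.16,0.72,0,0.67],[-0.16,0.72,0,0.67],[-0.16,0.72,0,0.67],[-0.16,0.72,0,0.67],[-0.16,0.72,0,0.67],[-0.16,0.72,0,0.67],[0,0,0,0]]]'
python3 - <<'E'
from h import *
import pickle
s=snap('wrist'); pickle.dump(s,open('w4.pkl','wb')); cv2.imwrite('pics/w4.png',s['image'])
print(env.read_state()['ee_pos'],proj(s,[[449,353.5,136],[449,353.5,46],[449,353.5,26]]))
h=cv2.cvtColor(s['image'],cv2.COLOR_BGR2HSV); m=cv2.inRange(h,(100,150,80),(125,255,255))
n,l,st,c=cv2.connectedComponentsWithStats(m)
for i in range(1,n):
    if st[i,4]>60: print(st[i],c[i],onz(s,c[i],136))
E
```

```text
clock: 12.23
ee_pos: [553.2, -109.6, 237.1]
ee_rot: [0.001, 0.999, 0.054, 0.005]
ft_force: [0.7, -0.4, -0.6]
grip_width: 37.0
clock: 12.9
ee_pos: [498.4, 123.9, 231.3]
ee_rot: [-0.0, 0.964, 0.267, -0.001]
ft_force: [-0.0, 0.7, -0.1]
grip_width: 85.8
clock: 13.57
ee_pos: [451.2, 332.0, 230.3]
ee_rot: [-0.002, 0.895, 0.446, -0.001]
ft_force: [0.0, 0.6, 0.5]
grip_width: 93.5
[452.45443616 328.00945258 230.48900467] [[303.53781517 190.16331365]
 [308.88335585 169.42620797]
 [309.73699194 166.11928748]]
[289 174  33  34 873] [304.96907216 190.38258877] [[449.7970813  352.68031686 136.        ]]
[ 470  185  146  126 6875] [540.05003636 240.27112727] [[582.71212307 199.3940169  136.        ]]
[290 307  28  16 347] [303.58213256 315.75216138] [[378.07475729 262.3524549  136.        ]]
```

View pics/w4.png

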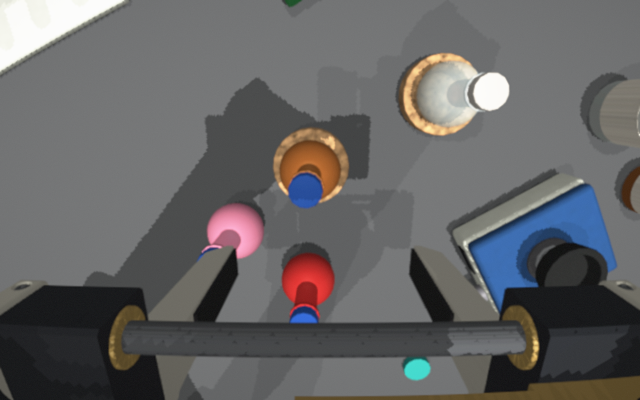

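```bash
python3 -m handwheel '[[[-0.07,0.6,0,0],[0,0,-0.5,0],[0,0,-0.9,0],[0,0,-0.6,0],[0,0,0,0],[0,0,0,0],[0,0,0,0]]]'
```

```text
clock: 14.2
ee_pos: [453.5, 347.4, 153.5]
ee_rot: [0.0, 0.898, 0.44, 0.001]
ft_force: [0.7, 0.1, 0.2]
grip_width: 93.0
```

```bash
python3 -m handwheel '[[[-0.1,0.14,-0.2,0],[0,0,-0.5,0],[0,0,-0.6,0],[0,0,-0.5,0],[0,0,-0.05,0],[0,0,0,0],[0,0,0,0],[0,0,0,0]]]'
```

```text
clock: 14.87
ee_pos: [449.3, 354.4, 80.0]
ee_rot: [-0.0, 0.898, 0.441, 0.002]
ft_force: [-0.7, -0.0, 0.5]
grip_width: 92.8
```

```bash
python3 -m handwheel '[[[0,0,0,0],[0,0,0,0],[0,0,0,0],[0,0,0,0],[0,0,0,0],[0,0,0,0],[0,0,0,0],[0,0,0,0]]]' 1;  python3 -m handwheel '[[[0,0,0,0],[0,0,0,0],[0,0,0,0],[0,0,0,0],[0,0,0,0],[0,0,0,0]]]'
```

```text
clock: 15.53
ee_pos: [448.1, 353.7, 78.2]
ee_rot: [-0.0, 0.898, 0.441, -0.0]
ft_force: [-0.5, -1.0, 0.8]
grip_width: 44.4
clock: 16.03
ee_pos: [448.2, 353.7, 78.3]
ee_rot: [-0.0, 0.898, 0.441, 0.0]
ft_force: [-0.1, -0.9, -0.0]
grip_width: 28.1
```

```bash
python3 -m handwheel '[[[0,0,0,0],[0,0,0,0],[0,0,0,0],[0,0,0,0]]]'
```

```text
clock: 16.37
ee_pos: [448.2, 353.7, 78.3]
ee_rot: [-0.0, 0.898, 0.44, 0.0]
ft_force: [-0.9, -0.5, 0.7]
grip_width: 28.4
```

```bash
python3 - <<'E'
from h import *
w=snap('wrist')['image'][200:400,190:450]
S=snap('scene'); p=proj(S,[[449,353,90]])[0].astype(int); b=S['image'][p[1]-40:p[1]+40,p[0]-40:p[0]+40]
cv2.imwrite('pics/m5.png',np.hstack([cv2.resize(w,(400,400)),cv2.resize(b,(400,400),interpolation=cv2.INTER_CUBIC)]))
E
```

```text
(no output)
```

View pics/m5.png

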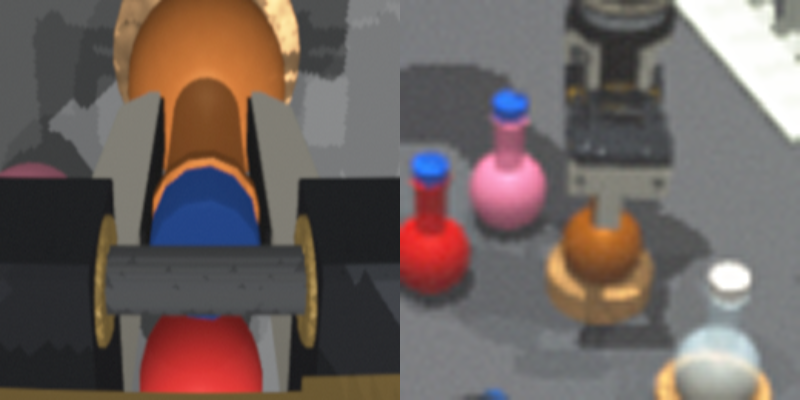

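```bash
python3 -m handwheel '[[[0,0,0,0],[0,0,0,0],[0,0,0.1,0],[0,0,0,0],[0,0,0,0]]]' 0.2;  python3 -m handwheel '[[[0,0,0,0],[0,0,0,0],[0,0,0,0],[0,0,0,0],[0,0,0,0],[0,0,0,0]]]' 1
```

```text
clock: 16.88
ee_pos: [448.3, 353.8, 82.5]
ee_rot: [-0.0, 0.898, 0.441, 0.0]
ft_force: [0.1, -0.3, -0.3]
grip_width: 37.3
clock: 17.38
ee_pos: [448.1, 353.8, 82.2]
ee_rot: [-0.0, 0.898, 0.441, -0.0]
ft_force: [0.3, -0.3, 0.2]
grip_width: 28.6
```

```bash
python3 -m handwheel '[[[0,0,0,0],[0,0,0,0],[0,0,0,0],[0,0,0,0]]]'
```

```text
clock: 17.72
ee_pos: [448.1, 353.8, 82.2]
ee_rot: [-0.0, 0.898, 0.441, -0.0]
ft_force: [-0.6, 0.2, -0.2]
grip_width: 28.4
```

```bash
python3 -m handwheel '[[[0,0,0,0],[0,0,0,0],[0,0,-0.14,0],[0,0,0,0],[0,0,0,0]]]' 0.2;  python3 -m handwheel '[[[0,0,0,0],[0,0,0,0],[0,0,0,0],[0,0,0,0],[0,0,0,0],[0,0,0,0]]]' 1; python3 -m handwheel '[[[0,0,0.1,0],[0,0,0.2,0],[0,0,0.4,0],[0,0,0.4,0],[0,0,0,0],[0,0,0,0]]]'
python3 - <<'E'
from h import *
w=snap('wrist')['image'][200:400,190:450]
S=snap('scene'); p=proj(S,[[449,353,120]])[0].astype(int); b=S['image'][p[1]-40:p[1]+40,p[0]-40:p[0]+40]
cv2.imwrite('pics/m6.png',np.hstack([cv2.resize(w,(400,400)),cv2.resize(b,(400,400),interpolation=cv2.INTER_CUBIC)]))
E
```

```text
clock: 18.13
ee_pos: [447.8, 353.5, 76.1]
ee_rot: [0.0, 0.898, 0.441, -0.001]
ft_force: [-0.4, 0.1, 0.1]
grip_width: 37.4
clock: 18.63
ee_pos: [448.1, 353.7, 76.6]
ee_rot: [0.0, 0.898, 0.441, 0.0]
ft_force: [0.4, 0.6, -0.8]
grip_width: 28.3
clock: 19.13
ee_pos: [448.6, 354.1, 121.6]
ee_rot: [-0.0, 0.898, 0.441, 0.001]
ft_force: [-0.3, 0.2, -2.9]
grip_width: 28.6
```

View pics/m6.png

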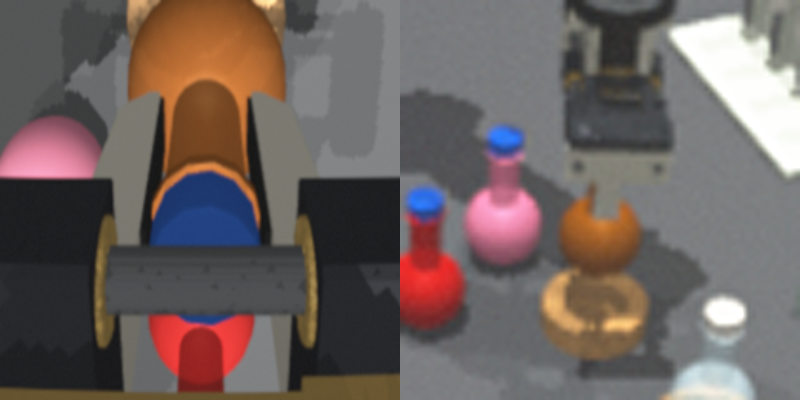

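```bash
python3 -m handwheel '[[[0,0,0.4,0],[0,0,0.5,0],[0,0,0.5,0],[0,0,0.5,0],[0.1,-0.15,0.05,0],[0.2,-0.3,0,0]]]'; python3 -m handwheel '[[[0.36,-0.54,0,0],[0.36,-0.54,0,0],[0.36,-0.54,0,0],[0.36,-0.54,0,0],[0.36,-0.54,0,0],[0.36,-0.54,0,0],[0.36,-0.54,0,0],[0.36,-0.54,0,0]]]'; python3 -m handwheel '[[[0.36,-0.55,0,0],[0.2,-0.3,0,0],[0.1,-0.16,0,0],[0,0,0,0],[0,0,0,0],[0,0,0,0]]]'
python3 - <<'E'
from h import *
import pickle
st=env.read_state();print(st['ee_pos'],st['ft_force'])
s={n:snap(n) for n in('top','scene','wrist')}; pickle.dump(s,open('s7.pkl','wb'))
C=[603.5,118.5]
for n in('top','scene'): print(n,proj(s[n],[C+[108],C+[170],list(st['ee_pos'])]))
c=lambda s,p,r:cv2.resize(s['image'][p[1]-r:p[1]+r,p[0]-r:p[0]+r],(400,400),interpolation=cv2.INTER_CUBIC)
P=[proj(s[n],[C+[130]])[0].astype(int) for n in('top','scene')]; print(P)
cv2.imwrite('pics/m7.png',np.hstack([c(s['scene'],P[1],40),cv2.resize(s['wrist']['image'][100:400,120:420],(400,400))]))
E
```

```text
clock: 19.73
ee_pos: [459.3, 337.6, 198.4]
ee_rot: [-0.001, 0.897, 0.442, 0.0]
ft_force: [-0.4, 1.0, -2.8]
grip_width: 28.5
clock: 20.4
ee_pos: [575.0, 161.0, 196.5]
ee_rot: [-0.0, 0.898, 0.44, -0.002]
ft_force: [0.9, 0.1, -1.6]
grip_width: 28.3
clock: 20.9
ee_pos: [600.7, 124.5, 197.7]
ee_rot: [-0.001, 0.897, 0.442, -0.001]
ft_force: [0.6, 0.1, -1.2]
grip_width: 28.3
[600.70962376 124.48855023 197.72174942] [ 0.62561976  0.13691151 -1.15007681]
top [[314.12110338 177.6307258 ]
 [313.92294853 173.83244195]
 [311.4252866  173.08368916]]
scene [[331.91946551 210.76182159]
 [332.30928545 197.10552725]
 [333.48677176 189.42548516]]
[array([314, 176]), array([332, 206])]
```

View pics/m7.png

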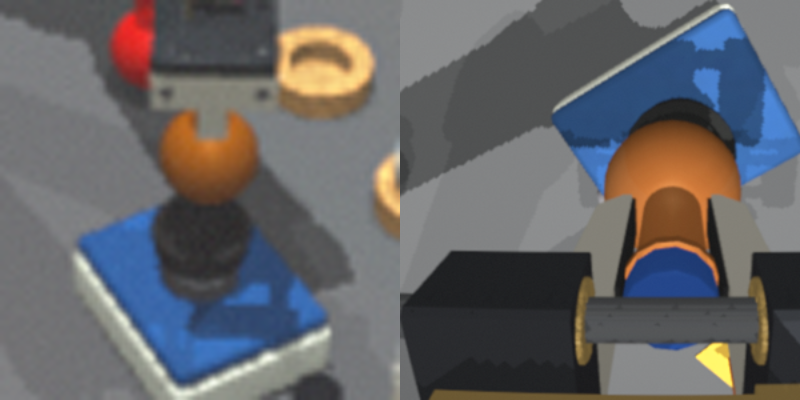

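```bash
python3 -m handwheel '[[[0.07,-0.15,0,0],[0,0,-0.2,0],[0,0,-0.3,0],[0,0,-0.2,0],[0,0,0,0],[0,0,0,0],[0,0,0,0]]]'
python3 - <<'E'
from h import *
st=env.read_state();print(st['ee_pos'],st['ft_force'])
S=snap('scene'); h=cv2.cvtColor(S['image'],cv2.COLOR_BGR2HSV); m=cv2.inRange(h,(5,120,40),(18,255,255)); m[:,:315]=0;m[:,352:]=0;m[:180]=0;m[225:]=0
c=max(cv2.findContours(m,0,1)[0],key=cv2.contourArea); print(cv2.minEnclosingCircle(c),cv2.boundingRect(c))
x,y,z=st['ee_pos']; print(proj(S,[[x,y,z-30.6],[603.5,118.5,126.5],[603.5,118.5,z-30.6]]))
E
```

```text
clock: 21.63
ee_pos: [604.6, 116.5, 170.5]
ee_rot: [0.0, 0.898, 0.441, -0.0]
ft_force: [-0.1, 0.9, -1.6]
grip_width: 28.2
[604.6133733 116.5335883 170.482463 ] [-0.11736055  0.87115233 -1.55900481]
((331.8108215332031, 203.90541076660156), 9.637652397155762) (323, 197, 19, 17)
[[331.83579294 204.30916467]
 [332.03281625 206.78881432]
 [332.11635577 203.86179355]]
```

```bash
python3 -m handwheel '[[[-0.03,0.05,-0.15,0],[0,0,-0.15,0],[0,0,0,0],[0,0,0,0]]]'; python3 -m handwheel '[[[0,0,-0.1,0],[0,0,0,0],[0,0,0,0]]]'; python3 -m handwheel '[[[0,0,-0.1,0],[0,0,0,0],[0,0,0,0]]]'; python3 -m handwheel '[[[0,0,-0.1,0],[0,0,0,0],[0,0,0,0]]]'
```

```text
clock: 22.02
ee_pos: [603.0, 118.8, 158.6]
ee_rot: [-0.0, 0.898, 0.441, -0.0]
ft_force: [-0.2, 0.6, -0.5]
grip_width: 28.4
clock: 22.27
ee_pos: [603.3, 118.8, 155.0]
ee_rot: [-0.0, 0.898, 0.441, 0.0]
ft_force: [-2.6, 1.0, 3.2]
grip_width: 28.5
clock: 22.52
ee_pos: [603.4, 118.7, 150.9]
ee_rot: [-0.0, 0.898, 0.441, 0.0]
ft_force: [-2.6, 0.7, 4.9]
grip_width: 28.1
clock: 22.77
ee_pos: [603.6, 118.7, 147.3]
ee_rot: [-0.0, 0.898, 0.441, 0.0]
ft_force: [-3.6, 1.6, 7.3]
grip_width: 28.3
```

```bash
python3 -m handwheel '[[[0,0,-0.06,0],[0,0,0,0],[0,0,0,0]]]'; python3 -m handwheel '[[[0,0,-0.06,0],[0,0,0,0],[0,0,0,0]]]'; python3 -m handwheel '[[[0,0,-0.05,0],[0,0,0,0],[0,0,0,0]]]'
```

```text
clock: 23.02
ee_pos: [604.0, 118.8, 146.1]
ee_rot: [-0.0, 0.898, 0.441, 0.001]
ft_force: [-3.0, 0.9, 10.7]
grip_width: 28.3
clock: 23.27
ee_pos: [604.8, 119.1, 145.8]
ee_rot: [-0.0, 0.898, 0.441, 0.003]
ft_force: [-5.8, 1.6, 18.5]
grip_width: 28.1
clock: 23.52
ee_pos: [606.0, 118.8, 145.4]
ee_rot: [0.0, 0.898, 0.441, 0.004]
ft_force: [-6.7, 0.8, 24.9]
grip_width: 28.5
```

```bash
python3 -m handwheel '[[[0,0,0.04,0],[0,0,0,0],[0,0,0,0],[0,0,0,0],[0,0,0,0],[0,0,0,0]]]'
python3 - <<'E'
from h import *
st=env.read_state();print(st['ee_pos'],st['ft_force'])
S=snap('scene'); h=cv2.cvtColor(S['image'],cv2.COLOR_BGR2HSV); m=cv2.inRange(h,(5,120,40),(18,255,255)); m[:,:315]=0;m[:,352:]=0;m[:180]=0;m[225:]=0
c=max(cv2.findContours(m,0,1)[0],key=cv2.contourArea); print(cv2.minEnclosingCircle(c),cv2.boundingRect(c),proj(S,[[603.5,118.5,114.5]]))
T=snap('top'); c=lambda s,x,y,w,h:cv2.resize(s['image'][y:y+h,x:x+w],(400,300),interpolation=cv2.INTER_CUBIC)
h=cv2.cvtColor(T['image'],cv2.COLOR_BGR2HSV)
def rect(lo,hi):
    m=cv2.inRange(h,lo,hi); z=np.zeros_like(m); z[155:240,365:425]=m[155:240,365:425]; z=cv2.findContours(z,0,1)[0]; return cv2.minAreaRect(max(z,key=cv2.contourArea))
g=rect((5,150,60),(18,255,255)); print('guard',g,onz(T,g[0],112))
b=cv2.boxPoints(g);w=onz(T,b,112); print(w.round(1).tolist())
a=np.vstack([np.hstack([c(S,225,190,100,75),c(S,290,165,80,60)]),np.hstack([c(T,350,155,100,75),c(S,290,120,160,120)])])
cv2.imwrite('pics/m8.png',a)
E
```

```text
clock: 24.02
ee_pos: [605.7, 118.7, 145.6]
ee_rot: [0.0, 0.898, 0.441, 0.003]
ft_force: [-3.7, 1.0, 18.1]
grip_width: 28.2
[605.67703411 118.71492986 145.59969224] [-3.67680418  0.99184015 18.07134849]
((332.04998779296875, 208.8249969482422), 9.385372161865234) (323, 203, 19, 16) [[331.95901338 209.37545358]]
guard ((394.14617919921875, 197.16921997070312), (45.520748138427734, 12.155404090881348), 82.87498474121094) [[550.33142885 -97.16640807 112.        ]]
[[609.7, -74.1, 112.0], [613.9, -106.8, 112.0], [491.6, -120.0, 112.0], [487.4, -87.6, 112.0]]
```

View pics/m8.png

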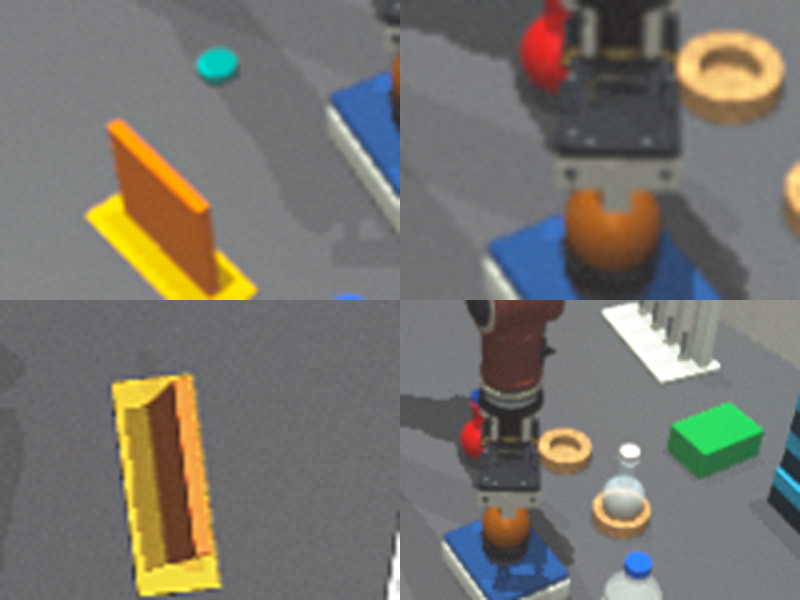

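```bash
python3 -c "
from plant import hand_in; print(hand_in())"
```

```text
the job is handed in; nothing more can be done
None
```

The splash guard is standing on the yellow strip, and the amber flask is pressed down in the mixer's cup with the arm still holding it. I handed the job in at about 24 s on the clock.

**Guard:** I pinched it at the top edge and let the closing pads turn it upright as it came out of the rest. It went down on the strip and I let go. The last pictures show it standing free, lengthways along the strip and about central.

**Flask:** I lifted it from its cork ring, seated it in the cup and pressed until the force rose sharply, from about 7 to 25 N within roughly 2 mm. I then eased off to an upward force of 18 N. The ball's picture position is within about 1 px (roughly 2–3 mm) of where it should be with the cup fully down.

**Bystanders:** The bystanders that show in the last crops look unmoved. I did not re-measure any of them, and the two amber bottles and the clear bottle were not checked closely.

**Did not match what I expected:**
- The fingers stopped at about 28 mm on the flask, not the neck's 24 mm. They therefore hold it at the lip or stopper, with the fingertips just above the ball.
- The guard touched the strip about 3 mm higher than I had worked out from the pictures.
- The tool moved about 2 mm sideways during the final press. I did not measure the flask's tilt directly.

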